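# Set the coloured inks in their stands

## Robot

A 6-joint arm with a two-finger parallel gripper is mounted at the origin on the work surface. World frame = base frame: x ahead of the robot, y to its left, z up, the work surface at z = 0. Lengths are in m, angles in rad, forces in N, time in s.
With the tool pointing down it reaches from about 0.375 to 0.9 m from the base axis. Payload 3.1 kg.
Tool frame: the origin (TCP) lies on the front face of the gripper's body, between the roots of the fingers; the fingertips stand 70 mm ahead of it and the grasp point (between the pads) lies 51 mm ahead of it; z points along the fingers, y is the line along which they close (so a half turn about z gives the same grasp; the last joint's range is limited). The gripper opens to 87 mm and grips with 3 to 60 N. Pads are 19 mm wide; open, the fingers measure 117 mm over their backs; the gripper's body (75 mm by 190 mm) begins 51 mm behind the grasp point.
Start: joints at [-1.504, 0.527, 1.433, -0, 1.181, -0.178], TCP at [0.152, -0.606, 0.292] pointing down, gripper open.
Joint ranges: [-3.08, 3.08], [-0.75, 2.2], [0.22, 2.44], [-1.43, 4.57], [0, 2.65], [-2.85, 2.85]. Speed limits (rad/s): [2.79, 2.79, 3.14, 3.14, 3.14, 3.14].

## Interface

Orientations are given as a unit quaternion [x, y, z, w].
In Python, from rig import robot, cams, ticket gives the robot as it stands. The module is installed in compiled form; this text tells all that it offers.
- The arm moves only by the shell command python3 -m crank 'ROWS' [FORCE]. ROWS is JSON, a list of rows, each a list of 7 numbers: the shift along the tool's x, y, z in cm, then the turn, a rotation vector about the tool's x, y, z in rad, then the closure, from 0 (fully open) to 1 (shut). A call has 1 to 5 rows; each row shifts and turns the commanded pose from where the row before left it, along the tool's axes as they then stand; what a row does not reach is not made up. A row lasts 1/8 s, in which the tool goes at most 62.5 mm and 10.7 degrees, less where a joint would pass 70% of its speed; a pose out of reach is approached as far as the arm can. A call is refused whole if a number of a shift passes 6.25 or a number of a turn 0.188, either way. A call with a gripper value outside its range is refused whole. The fingers move at their own pace and stop on an object; FORCE is the grip in N (left out, the last holds). Time passes only in rows, so rows that do not move let the fingers close. It gives the time, the measured TCP pose, the force, the opening and the grip force at its end, in the units of the state.
- robot.get_obs(): the state, without advancing time (a new reading comes with each control period).
- cams.camera(name): name is "scene" or "top"; returns the picture (480x640x3 uint8, red, green, blue); there is no depth.
- cams.camera_info(name): a dict with "intrinsics" (3x3 intrinsics, pixels), "pose" (4x4, takes a point from camera to world coordinates). Camera axes: x right, y down, z forward; pixel columns grow to the right and rows downward; lengths in m; the calibration is good to about 2 mm. A picture is of the moment at which its call begins. camera_info takes no time and is no camera call.
- ticket.hand_in(): hands the job in; it is judged then, once.
The state is a dict: "time": time; "q": joint angles; "joint_velocities": joint speeds; "joint_torque": joint torques, N m; "position": TCP position; "tool_rot": TCP orientation; "ft_force": force on the tool from outside, world axes, zero at the start; "moment": the same for the moment, N m; "grip_width": finger opening in m; "grip_force": force on a finger pad.
Only numpy, scipy, OpenCV 4.12 (cv2) and the standard library are available. Lean on these libraries where they do the work, as an engineer would, in place of code of your own. Each camera call takes 0.05 s, during which the arm holds its last target. There are 200 camera calls.

## Task

Get the comic artist's desk ready for colouring: put the red, yellow, green and blue ink jars each into the low round stand of its own colour, upright and flat on the floor of the stand inside its rim. Keep the jars upright on the way and set them down gently rather than dropping them. Leave the white-capped jar and the brown bottle where they stand.

Things in the scene. Friction and masses are not known exactly. Their poses are not given: they have to be found in the camera images.
- ink_red: Loose low round ink jar, red with a red cap and a white paper label: body 44 mm in diameter and straight up to 40 mm, then a shoulder and a cap 34 mm in diameter from 43 to 56 mm height (total height 56 mm), 80 to 150 g. Origin at the centre of its underside, z up along its axis. It stands upright on the desk (origin at desk height).
- ink_yellow: Loose low round ink jar, yellow with a yellow cap and a white paper label: body 44 mm in diameter and straight up to 40 mm, then a shoulder and a cap 34 mm in diameter from 43 to 56 mm height (total height 56 mm), 80 to 150 g. Origin at the centre of its underside, z up along its axis. It stands upright on the desk (origin at desk height).
- ink_green: Loose low round ink jar, green with a green cap and a white paper label: body 44 mm in diameter and straight up to 40 mm, then a shoulder and a cap 34 mm in diameter from 43 to 56 mm height (total height 56 mm), 80 to 150 g. Origin at the centre of its underside, z up along its axis. It stands upright on the desk (origin at desk height).
- ink_blue: Loose low round ink jar, blue with a blue cap and a white paper label: body 44 mm in diameter and straight up to 40 mm, then a shoulder and a cap 34 mm in diameter from 43 to 56 mm height (total height 56 mm), 80 to 150 g. Origin at the centre of its underside, z up along its axis. It stands upright on the desk (origin at desk height).
- stand_red: Low round red ink stand fixed to the desk, like a coaster with a rim, with a grey pad on its floor: 84 mm outer diameter, recess 68 mm in diameter, recess floor 4 mm and rim top 10 mm above the desk. Origin at the centre of its underside (desk height), z up. Empty at the start.
- stand_yellow: Low round yellow ink stand fixed to the desk, like a coaster with a rim, with a grey pad on its floor: 84 mm outer diameter, recess 68 mm in diameter, recess floor 4 mm and rim top 10 mm above the desk. Origin at the centre of its underside (desk height), z up. Empty at the start.
- stand_green: Low round green ink stand fixed to the desk, like a coaster with a rim, with a grey pad on its floor: 84 mm outer diameter, recess 68 mm in diameter, recess floor 4 mm and rim top 10 mm above the desk. Origin at the centre of its underside (desk height), z up. Empty at the start.
- stand_blue: Low round blue ink stand fixed to the desk, like a coaster with a rim, with a grey pad on its floor: 84 mm outer diameter, recess 68 mm in diameter, recess floor 4 mm and rim top 10 mm above the desk. Origin at the centre of its underside (desk height), z up. Empty at the start.
- ink_white: Loose ink jar of the same shape and size as the coloured ones but off-white with a white cap: not to be moved. Origin at the centre of its underside, z up.
- bottle_brown: Loose slim dark brown bottle with a black cap, 36 mm in diameter, 80 mm tall: not to be moved. Origin at the centre of its underside, z up.
There are look-alikes about, which are no part of the job. There is more than one size of the ink_blue; the one meant has the size given above.

How it is judged:
At the end, for the whole second after the job is handed in: Each coloured jar stands in the stand of its colour: axes within 14 mm, underside on the recess floor (1 to 7 mm above the desk), tilted under 0.1 rad, at rest (under 0.02 m/s); the white-capped jar and the brown bottle are within 20 mm of their starts (horizontal distance between ink_red and stand_red below 0.014 m and z of ink_red in the frame of stand_red between 0.001 and 0.007 m and angle between each of ink_red, ink_yellow, ink_green, ink_blue's own z axis and vertical below 0.1 rad and linear speed of each of ink_red, ink_yellow, ink_green, ink_blue below 0.02 m/s and horizontal distance between ink_yellow and stand_yellow below 0.014 m and z of ink_yellow in the frame of stand_yellow between 0.001 and 0.007 m and horizontal distance between ink_green and stand_green below 0.014 m and z of ink_green in the frame of stand_green between 0.001 and 0.007 m and horizontal distance between ink_blue and stand_blue below 0.014 m and z of ink_blue in the frame of stand_blue between 0.001 and 0.007 m and distance of each of ink_white, bottle_brown from where it was at the start of the episode below 0.02 m); the robot touches nothing.
It fails at once if a coloured ink jar is tipped by more than 0.5 rad (angle between any of ink_red, ink_yellow, ink_green, ink_blue's own z axis and vertical above 0.5 rad).
It fails at once if a jar is dropped into or slammed onto its stand (faster than 0.7 m/s while within 45 mm sideways of the stand's axis and less than 50 mm above its underside) ((horizontal distance between ink_red and stand_red below 0.045 m and z of ink_red in the frame of stand_red below 0.05 m and linear speed of ink_red above 0.7 m/s) or (horizontal distance between ink_yellow and stand_yellow below 0.045 m and z of ink_yellow in the frame of stand_yellow below 0.05 m and linear speed of ink_yellow above 0.7 m/s) or (horizontal distance between ink_green and stand_green below 0.045 m and z of ink_green in the frame of stand_green below 0.05 m and linear speed of ink_green above 0.7 m/s) or (horizontal distance between ink_blue and stand_blue below 0.045 m and z of ink_blue in the frame of stand_blue below 0.05 m and linear speed of ink_blue above 0.7 m/s)).
It fails at once if the white-capped jar or the brown bottle is moved by more than 20 mm (distance of any of ink_white, bottle_brown from where it was at the start of the episode above 0.02 m).
It also fails if it takes over 96 s, if anything falls off the work surface, if the arm or the gripper's body presses on something with over 40 N, if the wrist force passes 120 N, or if a joint passes its speed limit or range.

## Working session

There is one attempt and no reset: what is moved stays moved. The work goes in short steps, Python scripts to look and compute and a shell command to move; the robot and the scene stay as the last step left them, time stands still between calls to the robot, and variables do not carry over. Pictures are saved under pics/ and viewed, at most 14 in all, crops included, and the job is handed in when it is done.

```bash
mkdir -p pics
python3 - <<'E'
from rig import robot, cams
import cv2
for n in("top","scene"):
    im=cams.camera(n); cv2.imwrite(f"pics/{n}0.png",im[:,:,::-1]); i=cams.camera_info(n); print(n,i["intrinsics"],i["pose"])
o=robot.get_obs();print(o)
E
```

```text
top [[531.19917828   0.         314.05311542]
 [  0.         531.19917828 228.48836491]
 [  0.           0.           1.        ]] [[ 0.01914936 -0.97695159  0.21260031  0.28238862]
 [-0.99980216 -0.01756692  0.00932989 -0.0294837 ]
 [-0.00538012 -0.21273691 -0.9770947   1.30651928]
 [ 0.          0.          0.          1.        ]]
scene [[446.57898286   0.         324.70466759]
 [  0.         446.57898286 240.92354353]
 [  0.           0.           1.        ]] [[ 0.89385553  0.2969754  -0.33589865  0.84981261]
 [ 0.4483519  -0.5948846   0.66715282 -0.59813669]
 [-0.00169296 -0.74693904 -0.66489037  0.57376405]
 [ 0.          0.          0.          1.        ]]
{'time': 0.1, 'q': array([-1.50350446e+00,  5.28379248e-01,  1.43377595e+00, -2.67622592e-05,
        1.18140065e+00, -1.78498891e-01]), 'joint_velocities': array([ 1.25893773e-03, -3.94358139e-04, -1.86137167e-03,  8.94360992e-05,
       -5.10186315e-04,  6.10253115e-04]), 'joint_torque': array([ 3.82627659e-04, -4.40983987e+01, -1.77151448e+01,  6.35401905e-02,
        5.34087536e-02, -3.86658292e-05]), 'position': array([ 0.15206458, -0.60567523,  0.29136508]), 'tool_rot': array([ 9.92456760e-01,  1.22591251e-01,  4.21967340e-05, -9.80765797e-04]), 'ft_force': array([-0.47539757,  0.04008408, -0.15075271]), 'moment': array([-0.02428891,  0.03460827,  0.05723792]), 'grip_force': 0.0, 'grip_width': 0.08720556729788949}
```

View pics/top0.png

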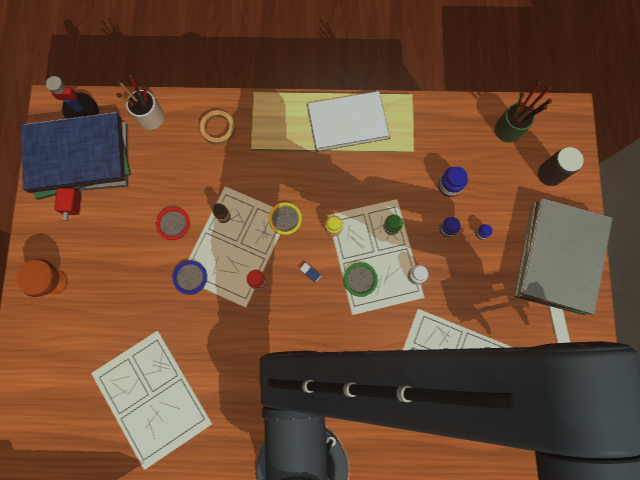

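View pics/scene0.png

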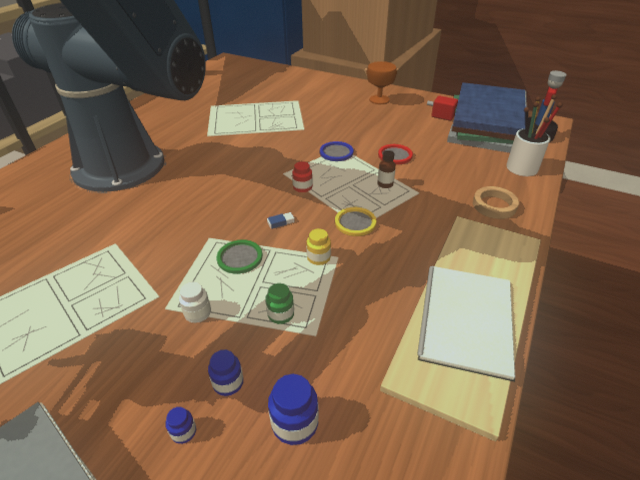

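The top view shows the blue jars at (454,180) large, (451,227) medium and (485,231) small. The other jars are yellow (334,225), green (393,224), red (256,279), white (419,274) and brown (221,212). The stands are red (173,223), yellow (286,218), blue (190,277) and green (361,279). I'll enlarge it to get the centres.

```bash
cat > h.py <<'E'
import numpy as np, cv2
from rig import robot,cams
def w(n,u,v,z):
    i=cams.camera_info(n);P=i["pose"];d=P[:3,:3]@np.linalg.inv(i["intrinsics"])@[u,v,1];return (P[:3,3]+d*(z-P[2,3])/d[2])
def px(n,p):
    i=cams.camera_info(n);P=i["pose"];c=i["intrinsics"]@(P[:3,:3].T@(np.asarray(p)-P[:3,3]));return c[:2]/c[2]
def circ(n,c,r,z):
    return np.array([px(n,[c[0]+r*np.cos(a),c[1]+r*np.sin(a),z]) for a in np.linspace(0,6.283,40)])
E
python3 - <<'E'
from h import *
im=cv2.imread("pics/top0.png")
J=dict(red=(256,279),yellow=(334,225),green=(393,224),blue=(451,227),white=(419,274))
S=dict(red=(173,223),yellow=(286,218),green=(361,279),blue=(190,277))
hs=cv2.cvtColor(im,cv2.COLOR_BGR2HSV)
hr=dict(red=((0,6),(172,180)),yellow=((20,35),),green=((45,85),),blue=((108,130),))
def mask(c):
    m=0
    for a,b in hr[c]: m=m|cv2.inRange(hs,(a,130,30),(b,255,255))
    return m
k=2;big=cv2.resize(im[170:320,140:510],None,fx=k,fy=k,interpolation=cv2.INTER_CUBIC)
dr=lambda q,col:cv2.polylines(big,[np.int32((q-[140,170]+.5)*k*8)],True,col,1,cv2.LINE_AA,3)
for c,(u,v) in S.items():
    m=mask(c);t=np.zeros_like(m);cv2.circle(t,(u,v),23,255,-1);m&=t
    h=cv2.convexHull(cv2.findNonZero(m));(e,ax,_)=cv2.fitEllipse(h)
    p=w("top",*e,.009);print("stand",c,p.round(4),np.hypot(*p[:2]).round(3),ax);dr(circ("top",p,.042,.01),(255,255,255))
for c,(u,v) in J.items():
    if c!="white":
        m=mask(c);t=np.zeros_like(m);cv2.circle(t,(u,v),16,255,-1);m&=t
        r=cv2.boundingRect(m);print(r)
    p=w("top",u,v,.056);print("jar",c,p.round(4),np.hypot(*p[:2]).round(3))
    dr(circ("top",p,.017,.056),(255,255,255));dr(circ("top",p,.022,.0),(255,255,0));dr(circ("top",p,.022,.04),(255,0,255))
cv2.imwrite("pics/c1.png",big)
E
```

```text
stand red [0.5721 0.3386 0.009 ] 0.665 (32.400054931640625, 33.750797271728516)
stand yellow [0.5901 0.0566 0.009 ] 0.593 (32.323692321777344, 32.6789665222168)
stand green [ 0.4402 -0.1323  0.009 ] 0.46 (32.6402473449707, 33.07615280151367)
stand blue [0.4374 0.2866 0.009 ] 0.523 (32.686767578125, 33.54930877685547)
(247, 270, 18, 18)
jar red [0.4299 0.1172 0.056 ] 0.446
(325, 216, 18, 18)
jar yellow [ 0.564  -0.0655  0.056 ] 0.568
(386, 215, 16, 16)
jar green [ 0.569  -0.2077  0.056 ] 0.606
(443, 217, 17, 17)
jar blue [ 0.5641 -0.3471  0.056 ] 0.662
jar white [ 0.4489 -0.2676  0.056 ] 0.523
```

View pics/c1.png

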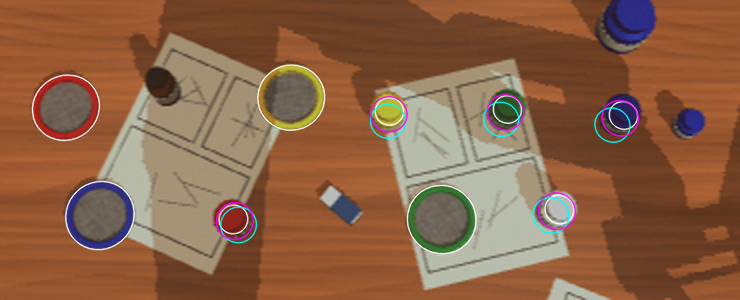

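```bash
cat >> h.py <<'E'
hr=dict(red=((0,6),(172,180)),yellow=((20,35),),green=((45,85),),blue=((108,130),))
from scipy.optimize import minimize
def hull(n,p,z0=0):
    P=np.vstack([circ(n,p,r,z0+z) for r,z in((.022,0),(.022,.04),(.017,.043),(.017,.056))]);return cv2.convexHull(np.float32(P))[:,0]
def jar(n,im,c,p,z0=0,rad=.035):
    hs=cv2.cvtColor(im,cv2.COLOR_BGR2HSV);m=0
    for a,b in hr[c]: m=m|cv2.inRange(hs,(a,120,25),(b,255,255))
    t=np.zeros_like(m);H=hull(n,p,z0);ct=H.mean(0);cv2.fillConvexPoly(t,np.int32(ct+(H-ct)*1.35),255);m&=t
    h=cv2.convexHull(cv2.findNonZero(m))[:,0].astype(float)
    def cost(q):
        H=hull(n,[q[0],q[1]],z0); return sum(min(abs(cv2.pointPolygonTest(H,(float(a),float(b)),True)),3)**2 for a,b in h)
    r=minimize(cost,p[:2],method="Nelder-Mead",options=dict(initial_simplex=[p[:2],[p[0]+.006,p[1]],[p[0],p[1]+.006]]));return r.x,(r.fun/len(h))**.5
E
python3 - <<'E'
from h import *
G=dict(red=(.43,.117),yellow=(.566,-.065),green=(.572,-.207),blue=(.566,-.347))
for n in("top","scene"):
    im=cv2.imread(f"pics/{n}0.png")
    for c,p in G.items(): print(n,c,*jar(n,im,c,p))
S=dict(red=(.572,.3386),yellow=(.590,.0566),green=(.440,-.1323),blue=(.4374,.2866))
im=cv2.imread("pics/scene0.png")
for c,p in S.items(): cv2.polylines(im,[np.int32(circ("scene",p,.042,.01)*8)],True,(255,255,255),1,cv2.LINE_AA,3)
for c,p in G.items(): cv2.polylines(im,[np.int32(hull("scene",jar("top",cv2.imread("pics/top0.png"),c,p)[0])*8)],True,(255,255,255),1,cv2.LINE_AA,3)
cv2.imwrite("pics/s1.png",im)
print(w("top",158,85+170/1,.08) , w("top",140+155/2,170+75/2,.08))
E
```

```text
Traceback (most recent call last):
  File "h.py", line 20, in jar
    r=minimize(cost,p[:2],method="Nelder-Mead",options=dict(initial_simplex=[p[:2],[p[0]+.006,p[1]],[p[0],p[1]+.006]]));return r.x,(r.fun/len(h))**.5
  File "h.py", line 19, in cost
    H=hull(n,[q[0],q[1]],z0); return sum(min(abs(cv2.pointPolygonTest(H,(float(a),float(b)),True)),3)**2 for a,b in h)
  File "h.py", line 12, in hull
    P=np.vstack([circ(n,p,r,z0+z) for r,z in((.022,0),(.022,.04),(.017,.043),(.017,.056))]);return cv2.convexHull(np.float32(P))[:,0]
                 ~~~~^^^^^^^^^^^^
  File "h.py", line 8, in circ
    return np.array([px(n,[c[0]+r*np.cos(a),c[1]+r*np.sin(a),z]) for a in np.linspace(0,6.283,40)])
                     ~~^^^^^^^^^^^^^^^^^^^^^^^^^^^^^^^^^^^^^^^^^
  File "h.py", line 6, in px
    i=cams.camera_info(n);P=i["pose"];c=i["intrinsics"]@(P[:3,:3].T@(np.asarray(p)-P[:3,3]));return c[:2]/c[2]
ValueError: time passes only in moves, steps and waits
```

```bash
python3 - <<'E'
s=open("h.py").read().replace("cams.camera_info(n)","info(n)").replace("def w(","import functools\n@functools.cache\ndef info(n): return cams.camera_info(n)\ndef w(",1)
open("h.py","w").write(s)
E
python3 - <<'E'
from h import *
G=dict(red=(.43,.117),yellow=(.566,-.065),green=(.572,-.207),blue=(.566,-.347))
for n in("top","scene"):
    im=cv2.imread(f"pics/{n}0.png")
    for c,p in G.items():
        r=jar(n,im,c,p);print(n,c,r)
        if n=="top":G[c]=r[0]
S=dict(red=(.572,.3386),yellow=(.590,.0566),green=(.440,-.1323),blue=(.4374,.2866))
for c,p in S.items(): cv2.polylines(im,[np.int32(circ("scene",p,.042,.01)*8)],True,(255,255,255),1,cv2.LINE_AA,3)
for c,p in G.items(): cv2.polylines(im,[np.int32(hull("scene",p)*8)],True,(255,255,255),1,cv2.LINE_AA,3)
cv2.imwrite("pics/s1.png",im)
print("brown",w("top",140+155/2,170+75/2,.08))
E
```

```text
top red (array([0.43567889, 0.1230828 ]), np.float64(1.0833617614577513))
top yellow (array([ 0.57091475, -0.06608007]), np.float64(0.8994305405340296))
top green (array([ 0.58527604, -0.21904467]), np.float64(1.5400008902144855))
top blue (array([ 0.57066288, -0.35002498]), np.float64(1.5317633891522975))
scene red (array([0.43166046, 0.1205583 ]), np.float64(0.6751931364340155))
scene yellow (array([ 0.56906092, -0.06653462]), np.float64(0.6351459231499048))
scene green (array([ 0.57880525, -0.20656781]), np.float64(2.308299866241642))
scene blue (array([ 0.57202292, -0.35486546]), np.float64(1.4442706560948604))
brown [0.59636002 0.21355168 0.08      ]
```

View pics/s1.png

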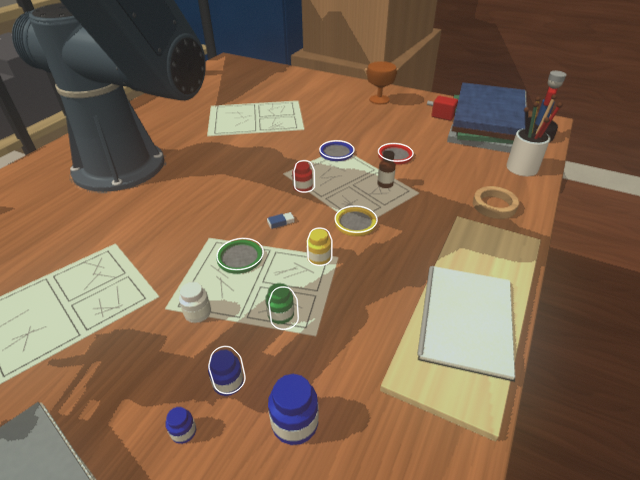

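The stand and jar fits agree between the two cameras, except green, which I'll measure again later. I'm using a 45° closing axis, which clears the big and small blue jars and the bottle. Starting with blue.

```bash
cat > go.py <<'E'
import sys,numpy as np
from rig import robot
from scipy.spatial.transform import Rotation as R
o=robot.get_obs();r=R.from_quat(o["tool_rot"]);x,y,z,psi=map(float,sys.argv[1:])
T=R.from_euler("ZYX",[psi,0,np.pi])
d=100*(np.array([x,y,z])-o["position"])
print("t",round(o["time"],2),"pos",o["position"].round(4),"w",round(o["grip_width"],4),"F",o["ft_force"].round(1))
print("shift now-axes",r.inv().apply(d).round(2),"after turn",T.inv().apply(d).round(2),"turn",(r.inv()*T).as_rotvec().round(3))
E
python3 -m crank '[[0,0,0,0,0,-0.18,0.2],[0,0,0,0,0,-0.18,0.2],[0,0,0,0,0,-0.18,0.2]]' 30; python3 go.py .57 -.351 .2 .7854
python3 -c "
from h import *
print(w('top',393.7,223.5,.056),w('scene',280,289,.056),w('top',451.5,225.5,.056),w('top',456,175,.09),w('top',485.5,230,.035))"
```

```text
time: 0.48
position: [0.1521, -0.6058, 0.2917]
tool_rot: [0.923, 0.386, 0.0, -0.001]
ft_force: [0.3, -0.2, -0.5]
grip_width: 0.0711
grip_force: 0.0
t 0.47 pos [ 0.1521 -0.6058  0.2917] w 0.0711 F [ 0.3 -0.2 -0.5]
shift now-axes [47.49 11.84  9.2 ] after turn [47.57 11.53  9.17] turn [-0.001 -0.001  0.006]
[ 0.57024897 -0.20940887  0.056     ] [ 0.57644924 -0.21024522  0.056     ] [ 0.56780014 -0.34844217  0.056     ] [ 0.68414949 -0.35495451  0.09      ] [ 0.56280403 -0.43635815  0.035     ]
```

```bash
python3 -m crank '[[4.75,1.16,0.9,0,0,0,0.2],[4.75,1.16,0.9,0,0,0,0.2],[4.75,1.16,0.9,0,0,0,0.2],[4.75,1.16,0.9,0,0,0,0.2],[4.75,1.16,0.9,0,0,0,0.2]]' >/dev/null
python3 -m crank '[[4.75,1.16,0.9,0,0,0,0.2],[4.75,1.16,0.9,0,0,0,0.2],[4.75,1.16,0.9,0,0,0,0.2],[4.75,1.16,0.9,0,0,0,0.2],[4.75,1.16,0.9,0,0,0,0.2]]' >/dev/null
python3 -m crank '[[0,0,0,0,0,0,0.2],[0,0,0,0,0,0,0.2]]' >/dev/null
python3 go.py .569 -.350 .081 .7854
python3 -c "
from h import *
a=cams.camera('top')[170:300,380:520];b=cams.camera('scene')[300:480,120:360]
a=cv2.resize(a,(480,446));b=cv2.resize(b,(320*1,240));c=np.zeros((446,800,3),'uint8');c[:,:480]=a;c[:240,480:]=b
cv2.imwrite('pics/g1.png',c[:,:,::-1])"
```

```text
t 1.98 pos [ 0.5694 -0.352   0.2017] w 0.0695 F [ 0.5  0.2 -0.4]
shift now-axes [ 0.12 -0.15 12.07] after turn [ 0.11 -0.17 12.07] turn [-0.001  0.001  0.001]
```

View pics/g1.png

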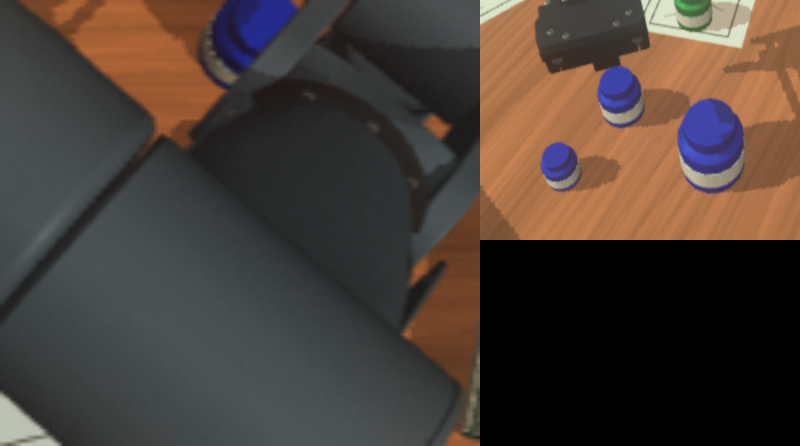

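The scene crop shows the medium blue jar at (620,97), just below the hovering gripper. The small and big jars are clear of it. Descending and gripping.

```bash
python3 -m crank '[[0.1,-0.15,2.5,0,0,0,0.2],[0,0,2.5,0,0,0,0.2],[0,0,2.5,0,0,0,0.2],[0,0,2.5,0,0,0,0.2],[0,0,2.05,0,0,0,0.2]]' >/dev/null
python3 -m crank '[[0,0,0,0,0,0,0.2],[0,0,0,0,0,0,0.3],[0,0,0,0,0,0,0.4],[0,0,0,0,0,0,0.5],[0,0,0,0,0,0,0.6]]' 25
python3 -m crank '[[0,0,0,0,0,0,0.7],[0,0,0,0,0,0,0.7],[0,0,0,0,0,0,0.7]]'
```

```text
time: 3.32
position: [0.5703, -0.3509, 0.0827]
tool_rot: [0.924, 0.383, 0.001, 0.001]
ft_force: [-0.3, -0.8, 1.5]
grip_width: 0.0433
grip_force: 25.0
time: 3.7
position: [0.5703, -0.351, 0.0827]
tool_rot: [0.924, 0.383, 0.001, 0.001]
ft_force: [1.0, -0.0, 4.6]
grip_width: 0.0434
grip_force: 25.0
```

```bash
python3 -m crank '[[0,0,-1.5,0,0,0,0.7],[0,0,-2.5,0,0,0,0.7],[0,0,-2.5,0,0,0,0.7],[0,0,-3,0,0,0,0.7],[0,0,-2.5,0,0,0,0.7]]'; python3 go.py .4374 .2866 .2 .7854
```

```text
time: 4.32
position: [0.5689, -0.3498, 0.2026]
tool_rot: [0.924, 0.383, -0.0, -0.001]
ft_force: [-0.0, -1.2, -1.4]
grip_width: 0.0436
grip_force: 25.0
t 4.33 pos [ 0.5689 -0.3498  0.2026] w 0.0436 F [-0.  -1.2 -1.4]
shift now-axes [ 35.73 -54.27   0.37] after turn [ 35.7  -54.29   0.26] turn [-0.002  0.     0.001]
```

```bash
python3 -m crank '[[1.2,-1.8,0,0,0,0,0.7],[2.4,-3.62,0,0,0,0,0.7],[2.4,-3.62,0,0,0,0,0.7],[2.4,-3.62,0,0,0,0,0.7],[2.4,-3.62,0,0,0,0,0.7]]' >/dev/null
python3 -m crank '[[2.4,-3.62,0,0,0,0,0.7],[2.4,-3.62,0,0,0,0,0.7],[2.4,-3.62,0,0,0,0,0.7],[2.4,-3.62,0,0,0,0,0.7],[2.4,-3.62,0,0,0,0,0.7]]' >/dev/null
python3 -m crank '[[2.4,-3.62,0,0,0,0,0.7],[2.4,-3.62,0,0,0,0,0.7],[2.4,-3.62,0,0,0,0,0.7],[2.4,-3.62,0,0,0,0,0.7],[2.4,-3.62,0,0,0,0,0.7]]' >/dev/null
python3 -m crank '[[0.9,-1.8,0,0,0,0,0.7],[0,0,0,0,0,0,0.7],[0,0,0,0,0,0,0.7]]'
python3 go.py .4374 .2866 .0895 .7854
```

```text
time: 6.58
position: [0.4375, 0.2852, 0.2017]
tool_rot: [0.924, 0.383, -0.001, 0.0]
ft_force: [0.2, -0.8, -2.0]
grip_width: 0.0432
grip_force: 25.0
t 6.58 pos [0.4375 0.2852 0.2017] w 0.0432 F [ 0.2 -0.8 -2. ]
shift now-axes [ 0.11 -0.11 11.22] after turn [ 0.09 -0.11 11.22] turn [-0.     0.001  0.   ]
```

```bash
python3 -m crank '[[0.1,-0.1,2.2,0,0,0,0.7],[0,0,2.5,0,0,0,0.7],[0,0,2.5,0,0,0,0.7],[0,0,2,0,0,0,0.7],[0,0,0.8,0,0,0,0.7]]' >/dev/null
python3 -m crank '[[0,0,0,0,0,0,0.7]]'
python3 - <<'E'
from h import *
im=cams.camera("scene")[:,:,::-1].copy()
print(jar("scene",im,"blue",(.4374,.2866),.0185))
cv2.polylines(im,[np.int32(circ("scene",(.4374,.2866),.042,.01)*8)],True,(255,255,255),1,cv2.LINE_AA,3)
cv2.polylines(im,[np.int32(hull("scene",(.4374,.2866),.0185)*8)],True,(255,255,255),1,cv2.LINE_AA,3)
cv2.imwrite("pics/b1.png",cv2.resize(im[90:230,250:430],None,fx=4,fy=4))
E
```

```text
time: 7.32
position: [0.4381, 0.2865, 0.1015]
tool_rot: [0.924, 0.382, -0.001, 0.0]
ft_force: [-0.7, 0.3, -1.0]
grip_width: 0.0441
grip_force: 25.0
(array([0.44153301, 0.28853998]), np.float64(1.7723790240990118))
```

View pics/b1.png

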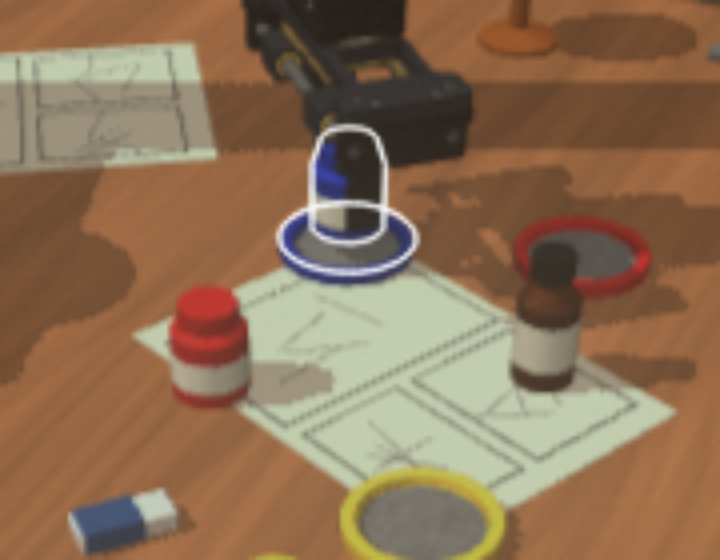

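The jar is over the blue stand at (348,240), within a few mm. Lowering it the rest of the way gently.

```bash
python3 -m crank '[[0,0,0.5,0,0,0,0.7],[0,0,0.4,0,0,0,0.7],[0,0,0.3,0,0,0,0.7],[0,0,0.1,0,0,0,0.7],[0,0,0,0,0,0,0.7]]'; python3 -m crank '[[0,0,0.1,0,0,0,0.7],[0,0,0,0,0,0,0.7]]'
```

```text
time: 8.0
position: [0.4379, 0.2873, 0.0887]
tool_rot: [0.924, 0.383, -0.0, -0.0]
ft_force: [0.1, -0.4, -0.7]
grip_width: 0.0436
grip_force: 25.0
time: 8.25
position: [0.4379, 0.2872, 0.0877]
tool_rot: [0.924, 0.383, -0.0, -0.0]
ft_force: [0.5, 0.2, -1.1]
grip_width: 0.0432
grip_force: 25.0
```

```bash
python3 -m crank '[[0,0,0.1,0,0,0,0.7],[0,0,0,0,0,0,0.7]]';python3 -m crank '[[0,0,0.1,0,0,0,0.7],[0,0,0,0,0,0,0.7]]'
```

```text
time: 8.5
position: [0.4379, 0.2872, 0.0867]
tool_rot: [0.924, 0.383, 0.0, -0.0]
ft_force: [0.5, -0.2, -1.6]
grip_width: 0.0433
grip_force: 25.0
time: 8.75
position: [0.4379, 0.2873, 0.0866]
tool_rot: [0.924, 0.383, 0.0, 0.0]
ft_force: [-2.3, -0.8, 6.8]
grip_width: 0.0433
grip_force: 25.0
```

Contact at 6.8 N. Releasing, backing up, then on to red.

```bash
python3 -m crank '[[0,0,0,0,0,0,0.45],[0,0,0,0,0,0,0.35],[0,0,0,0,0,0,0.2],[0,0,0,0,0,0,0.2],[0,0,-1.5,0,0,0,0.2]]' >/dev/null; python3 -m crank '[[0,0,-2.5,0,0,0,0.2],[0,0,-2.5,0,0,0,0.2],[0,0,-2.5,0,0,0,0.2],[0,0,-2,0,0,0,0.2],[0,0,0,0,0,0,0.2]]'; python3 go.py .433 .121 .081 .7854
```

```text
time: 10.0
position: [0.4388, 0.2876, 0.1979]
tool_rot: [0.924, 0.383, 0.002, 0.0]
ft_force: [-0.3, 0.4, -0.5]
grip_width: 0.0699
grip_force: 0.0
t 10.0 pos [0.4388 0.2876 0.1979] w 0.0699 F [-0.3  0.4 -0.5]
shift now-axes [-12.25  11.34  11.66] after turn [-12.19  11.37  11.69] turn [ 0.002 -0.004  0.   ]
```

```bash
python3 -m crank '[[-2.44,2.27,0,0,0,0,0.2],[-2.44,2.27,0,0,0,0,0.2],[-2.44,2.27,0,0,0,0,0.2],[-2.44,2.27,0,0,0,0,0.2],[-2.44,2.27,0,0,0,0,0.2]]' >/dev/null; python3 -m crank '[[0,0,1,0,0,0,0.2],[0,0,0,0,0,0,0.2]]'; python3 go.py .433 .121 .081 .7854
python3 - <<'E'
from h import *
im=cams.camera("scene")[:,:,::-1].copy()
print(jar("scene",im,"red",(.433,.121)))
G=jar("top",cams.camera("top")[:,:,::-1].copy(),"blue",(.437,.287),.004);print(G)
cv2.polylines(im,[np.int32(hull("scene",(.438,.287),.004)*8)],True,(255,255,255),1,cv2.LINE_AA,3)
cv2.imwrite("pics/r1.png",cv2.resize(im[90:230,250:430],None,fx=4,fy=4))
E
```

```text
time: 10.88
position: [0.4313, 0.1209, 0.1848]
tool_rot: [0.924, 0.383, -0.001, -0.001]
ft_force: [-0.7, 0.3, 0.7]
grip_width: 0.0693
grip_force: 0.0
t 10.88 pos [0.4313 0.1209 0.1848] w 0.0693 F [-0.7  0.3  0.7]
shift now-axes [ 0.14  0.14 10.38] after turn [ 0.13  0.12 10.38] turn [-0.002  0.002 -0.   ]
(array([0.43198618, 0.11971651]), np.float64(0.6083617581625291))
(array([0.43866752, 0.29777118]), np.float64(0.9713293727655847))
```

View pics/r1.png

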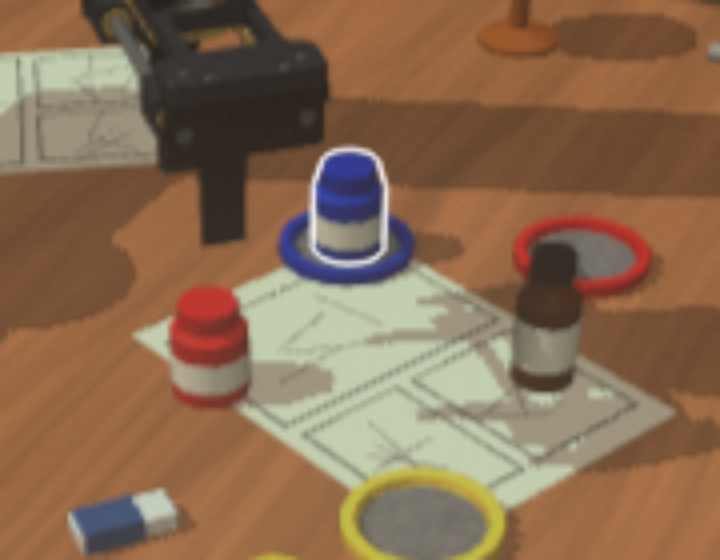

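The blue jar sits centred in its stand at (348,205). Red stands at (210,345). Gripping red.

```bash
python3 -m crank '[[0,0,2.4,0,0,0,0.2],[0,0,2.5,0,0,0,0.2],[0,0,2.5,0,0,0,0.2],[0,0,2,0,0,0,0.2],[0,0,0.9,0,0,0,0.2]]' >/dev/null
python3 -m crank '[[0,0,0,0,0,0,0.2],[0,0,0,0,0,0,0.3],[0,0,0,0,0,0,0.4],[0,0,0,0,0,0,0.5],[0,0,0,0,0,0,0.6]]' 25 >/dev/null
python3 -m crank '[[0,0,0,0,0,0,0.7],[0,0,0,0,0,0,0.7]]'
python3 -m crank '[[0,0,-1.5,0,0,0,0.7],[0,0,-2.5,0,0,0,0.7],[0,0,-2.5,0,0,0,0.7],[0,0,-3,0,0,0,0.7],[0,0,-2.5,0,0,0,0.7]]'; python3 go.py .572 .3386 .2 .7854
```

```text
time: 12.48
position: [0.4322, 0.1207, 0.0831]
tool_rot: [0.924, 0.383, 0.0, 0.0]
ft_force: [-0.3, 0.2, 4.7]
grip_width: 0.0433
grip_force: 25.0
time: 13.1
position: [0.4315, 0.1207, 0.2034]
tool_rot: [0.924, 0.383, -0.0, -0.0]
ft_force: [0.5, 0.2, -2.2]
grip_width: 0.0436
grip_force: 25.0
t 13.1 pos [0.4315 0.1207 0.2034] w 0.0436 F [ 0.5  0.2 -2.2]
shift now-axes [25.35 -5.47  0.33] after turn [25.34 -5.48  0.34] turn [-0.001  0.001  0.   ]
```

```bash
python3 -m crank '[[1.6,-0.35,0,0,0,0,0.7],[3.2,-0.7,0,0,0,0,0.7],[3.2,-0.7,0,0,0,0,0.7],[3.2,-0.7,0,0,0,0,0.7],[3.2,-0.7,0,0,0,0,0.7]]' >/dev/null
python3 -m crank '[[3.2,-0.7,0,0,0,0,0.7],[3.2,-0.7,0,0,0,0,0.7],[3.2,-0.7,0,0,0,0,0.7],[1.35,-0.2,0,0,0,0,0.7],[0,0,0,0,0,0,0.7]]' >/dev/null
python3 -m crank '[[0,0,2.2,0,0,0,0.7],[0,0,2.5,0,0,0,0.7],[0,0,2.5,0,0,0,0.7],[0,0,2,0,0,0,0.7],[0,0,0.8,0,0,0,0.7]]' >/dev/null
python3 -m crank '[[0,0,0,0,0,0,0.7]]'
python3 go.py .572 .3386 .0875 .7854
python3 - <<'E'
from h import *
im=cams.camera("scene")[:,:,::-1].copy()
cv2.polylines(im,[np.int32(circ("scene",(.572,.3386),.042,.01)*8)],True,(255,255,255),1,cv2.LINE_AA,3)
cv2.polylines(im,[np.int32(hull("scene",(.572,.3386),.0185)*8)],True,(255,255,255),1,cv2.LINE_AA,3)
cv2.imwrite("pics/r2.png",cv2.resize(im[90:230,300:480],None,fx=4,fy=4))
E
```

```text
time: 15.1
position: [0.5724, 0.3382, 0.1023]
tool_rot: [0.924, 0.383, -0.001, 0.0]
ft_force: [0.2, -0.2, -0.7]
grip_width: 0.0437
grip_force: 25.0
t 15.1 pos [0.5724 0.3382 0.1023] w 0.0437 F [ 0.2 -0.2 -0.7]
shift now-axes [-0.   -0.05  1.48] after turn [-0.   -0.05  1.48] turn [-0.     0.001  0.   ]
```

View pics/r2.png

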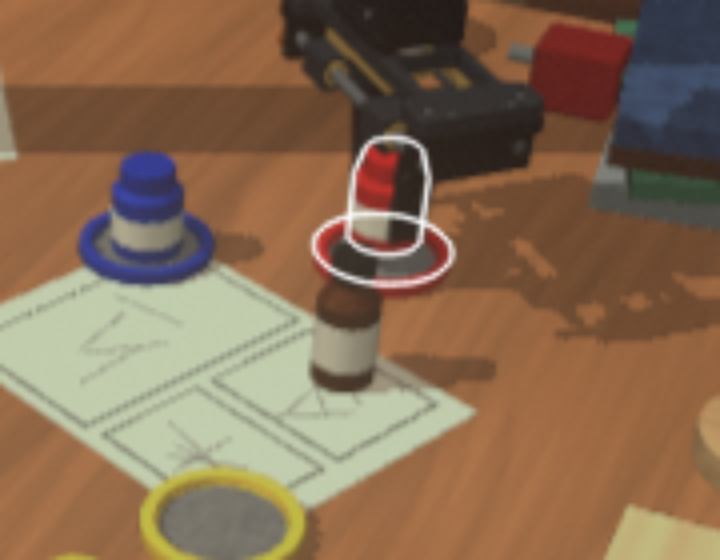

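Red is aligned over its stand at (385,255), and the bottle at (345,335) is clear. Lowering.

```bash
python3 -m crank '[[0,0,0.5,0,0,0,0.7],[0,0,0.5,0,0,0,0.7],[0,0,0.3,0,0,0,0.7],[0,0,0.1,0,0,0,0.7],[0,0,0,0,0,0,0.7]]'; python3 -m crank '[[0,0,0.1,0,0,0,0.7],[0,0,0,0,0,0,0.7]]'; python3 -m crank '[[0,0,0.1,0,0,0,0.7],[0,0,0,0,0,0,0.7]]'
```

```text
time: 15.78
position: [0.5726, 0.3385, 0.0887]
tool_rot: [0.924, 0.383, -0.0, 0.0]
ft_force: [0.1, 0.6, -1.3]
grip_width: 0.0433
grip_force: 25.0
time: 16.02
position: [0.5726, 0.3385, 0.0878]
tool_rot: [0.924, 0.383, -0.0, 0.0]
ft_force: [0.1, 0.2, -1.3]
grip_width: 0.0434
grip_force: 25.0
time: 16.27
position: [0.5727, 0.3386, 0.0872]
tool_rot: [0.924, 0.383, 0.0, 0.0]
ft_force: [-0.2, -0.2, 2.1]
grip_width: 0.0437
grip_force: 25.0
```

Contact. Releasing and going to yellow (about .569, -.066).

```bash
python3 -m crank '[[0,0,0,0,0,0,0.45],[0,0,0,0,0,0,0.35],[0,0,0,0,0,0,0.2],[0,0,0,0,0,0,0.2],[0,0,-1.5,0,0,0,0.2]]' >/dev/null; python3 -m crank '[[0,0,-2.5,0,0,0,0.2],[0,0,-2.5,0,0,0,0.2],[0,0,-2.5,0,0,0,0.2],[0,0,-2,0,0,0,0.2],[0,0,0,0,0,0,0.2]]'; python3 go.py .5695 -.066 .081 .7854
```

```text
time: 17.52
position: [0.5739, 0.3391, 0.1998]
tool_rot: [0.924, 0.383, 0.003, 0.0]
ft_force: [0.2, -0.2, -0.2]
grip_width: 0.0701
grip_force: 0.0
t 17.52 pos [0.5739 0.3391 0.1998] w 0.0701 F [ 0.2 -0.2 -0.2]
shift now-axes [-29.03  28.3   11.79] after turn [-28.95  28.34  11.88] turn [ 0.002 -0.005  0.   ]
```

```bash
python3 -m crank '[[-2.9,2.83,0,0,0,0,0.2],[-2.9,2.83,0,0,0,0,0.2],[-2.9,2.83,0,0,0,0,0.2],[-2.9,2.83,0,0,0,0,0.2],[-2.9,2.83,0,0,0,0,0.2]]' >/dev/null
python3 -m crank '[[-2.9,2.83,0,0,0,0,0.2],[-2.9,2.83,0,0,0,0,0.2],[-2.9,2.83,0,0,0,0,0.2],[-2.9,2.83,0,0,0,0,0.2],[-2.9,2.83,0,0,0,0,0.2]]' >/dev/null
python3 -m crank '[[0,0,1,0,0,0,0.2],[0,0,0,0,0,0,0.2]]' >/dev/null; python3 go.py .5695 -.066 .081 .7854
python3 - <<'E'
from h import *
im=cams.camera("scene")[:,:,::-1].copy()
print(jar("scene",im,"yellow",(.5695,-.066)))
for p in((.5695,-.066,0),(.5726,.3386,.004),(.573,-.21,0)):cv2.polylines(im,[np.int32(hull("scene",p[:2],p[2])*8)],True,(255,255,255),1,cv2.LINE_AA,3)
cv2.imwrite("pics/y1.png",cv2.resize(im[110:350,180:440],None,fx=2.5,fy=2.5))
E
```

```text
t 19.02 pos [ 0.5666 -0.066   0.1854] w 0.0695 F [-0.5 -0.3 -0.5]
shift now-axes [ 0.22  0.24 10.44] after turn [ 0.21  0.2  10.44] turn [-0.004  0.001 -0.   ]
(array([ 0.56890467, -0.06656174]), np.float64(0.5958341397232799))
```

View pics/y1.png

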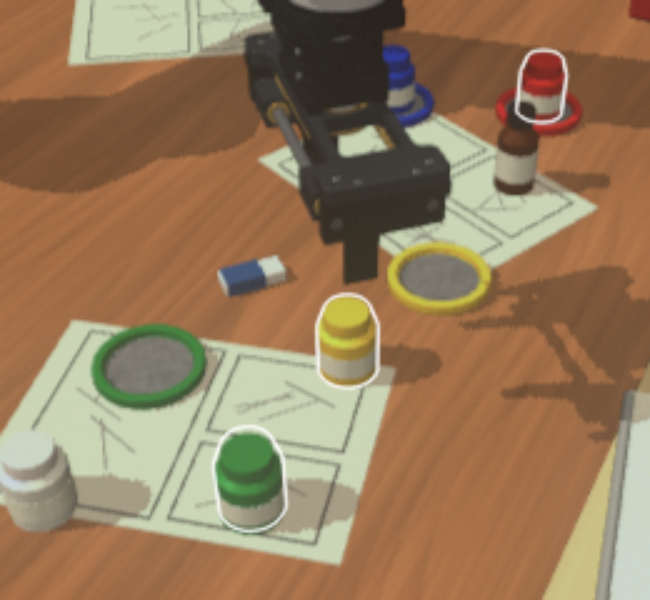

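Red is upright in its stand at (543,85). Both outlines fit, yellow at (347,340) and green at (250,480). Gripping yellow.

```bash
python3 -m crank '[[0.2,0.2,2.4,0,0,0,0.2],[0,0,2.5,0,0,0,0.2],[0,0,2.5,0,0,0,0.2],[0,0,2,0,0,0,0.2],[0,0,1,0,0,0,0.2]]' >/dev/null
python3 -m crank '[[0,0,0,0,0,0,0.2],[0,0,0,0,0,0,0.3],[0,0,0,0,0,0,0.4],[0,0,0,0,0,0,0.5],[0,0,0,0,0,0,0.6]]' 25 >/dev/null
python3 -m crank '[[0,0,0,0,0,0,0.7],[0,0,0,0,0,0,0.7]]'
python3 -m crank '[[0,0,-1.5,0,0,0,0.7],[0,0,-2.5,0,0,0,0.7],[0,0,-2.5,0,0,0,0.7],[0,0,-3,0,0,0,0.7],[0,0,-2.5,0,0,0,0.7]]'; python3 go.py .590 .0566 .2 .7854
```

```text
time: 20.58
position: [0.5706, -0.0667, 0.0832]
tool_rot: [0.924, 0.383, 0.0, 0.0]
ft_force: [-0.9, 0.7, 4.7]
grip_width: 0.0432
grip_force: 25.0
time: 21.2
position: [0.5707, -0.0667, 0.2044]
tool_rot: [0.924, 0.383, 0.0, 0.0]
ft_force: [-0.1, -0.3, -1.7]
grip_width: 0.0436
grip_force: 25.0
t 21.2 pos [ 0.5707 -0.0667  0.2044] w 0.0436 F [-0.1 -0.3 -1.7]
shift now-axes [10.08 -7.35  0.44] after turn [10.08 -7.36  0.44] turn [ 0.001 -0.001  0.   ]
```

Contact is expected at about z .0872, the same as red.

```bash
python3 -m crank '[[1.5,-1.1,0,0,0,0,0.7],[3,-2.2,0,0,0,0,0.7],[3,-2.2,0,0,0,0,0.7],[2.6,-1.85,0.1,0,0,0,0.7],[0,0,0,0,0,0,0.7]]' >/dev/null
python3 -m crank '[[0,0,2.2,0,0,0,0.7],[0,0,2.5,0,0,0,0.7],[0,0,2.5,0,0,0,0.7],[0,0,2,0,0,0,0.7],[0,0,0.8,0,0,0,0.7]]' >/dev/null
python3 -m crank '[[0,0,0,0,0,0,0.7]]' >/dev/null
python3 go.py .590 .0566 .0875 .7854
```

```text
t 22.57 pos [0.5895 0.0566 0.101 ] w 0.0433 F [-0.5  0.5 -1.6]
shift now-axes [0.03 0.04 1.35] after turn [0.03 0.03 1.35] turn [-0.001  0.001  0.   ]
```

```bash
python3 -m crank '[[0,0,0.5,0,0,0,0.7],[0,0,0.4,0,0,0,0.7],[0,0,0.3,0,0,0,0.7],[0,0,0.1,0,0,0,0.7],[0,0,0,0,0,0,0.7]]'; python3 -m crank '[[0,0,0.1,0,0,0,0.7],[0,0,0,0,0,0,0.7]]'
```

```text
time: 23.2
position: [0.59, 0.0568, 0.0888]
tool_rot: [0.924, 0.383, 0.0, 0.0]
ft_force: [-0.4, 0.4, -0.7]
grip_width: 0.0434
grip_force: 25.0
time: 23.45
position: [0.59, 0.0568, 0.0878]
tool_rot: [0.924, 0.383, 0.0, 0.0]
ft_force: [-0.4, -0.1, -1.0]
grip_width: 0.0434
grip_force: 25.0
```

```bash
python3 -m crank '[[0,0,0.1,0,0,0,0.7],[0,0,0,0,0,0,0.7]]'
python3 -m crank '[[0,0,0,0,0,0,0.45],[0,0,0,0,0,0,0.35],[0,0,0,0,0,0,0.2],[0,0,0,0,0,0,0.2],[0,0,-1.5,0,0,0,0.2]]' >/dev/null; python3 -m crank '[[0,0,-2.5,0,0,0,0.2],[0,0,-2.5,0,0,0,0.2],[0,0,-2.5,0,0,0,0.2],[0,0,-2,0,0,0,0.2],[0,0,0,0,0,0,0.2]]'>/dev/null; python3 go.py .572 -.2095 .081 .7854
```

```text
time: 23.7
position: [0.5901, 0.0568, 0.0872]
tool_rot: [0.924, 0.383, 0.0, 0.0]
ft_force: [-0.5, -0.6, 4.3]
grip_width: 0.0432
grip_force: 25.0
t 24.95 pos [0.5912 0.0567 0.1993] w 0.0697 F [ 0.1  0.4 -0.1]
shift now-axes [-20.23  17.41  11.83] after turn [-20.18  17.47  11.83] turn [ 0.004 -0.003  0.   ]
```

```bash
python3 -m crank '[[-2.9,2.5,0,0,0,0,0.2],[-2.9,2.5,0,0,0,0,0.2],[-2.9,2.5,0,0,0,0,0.2],[-2.9,2.5,0,0,0,0,0.2],[-2.9,2.5,0,0,0,0,0.2]]' >/dev/null
python3 -m crank '[[-2.9,2.5,0,0,0,0,0.2],[-2.8,2.5,1,0,0,0,0.2],[0,0,0,0,0,0,0.2],[0,0,0,0,0,0,0.2]]' >/dev/null; python3 go.py .572 -.2095 .081 .7854
python3 - <<'E'
from h import *
im=cams.camera("scene")[:,:,::-1].copy()
for p in((.572,-.2095,0),(.59,.0568,.004)):cv2.polylines(im,[np.int32(hull("scene",p[:2],p[2])*8)],True,(255,255,255),1,cv2.LINE_AA,3)
cv2.imwrite("pics/g2.png",cv2.resize(im[110:350,180:440],None,fx=2.5,fy=2.5))
E
```

```text
t 26.07 pos [ 0.5704 -0.2092  0.1861] w 0.0697 F [-0.1  0.9 -0.5]
shift now-axes [ 0.09  0.16 10.51] after turn [ 0.09  0.13 10.51] turn [-0.002  0.    -0.   ]
```

View pics/g2.png

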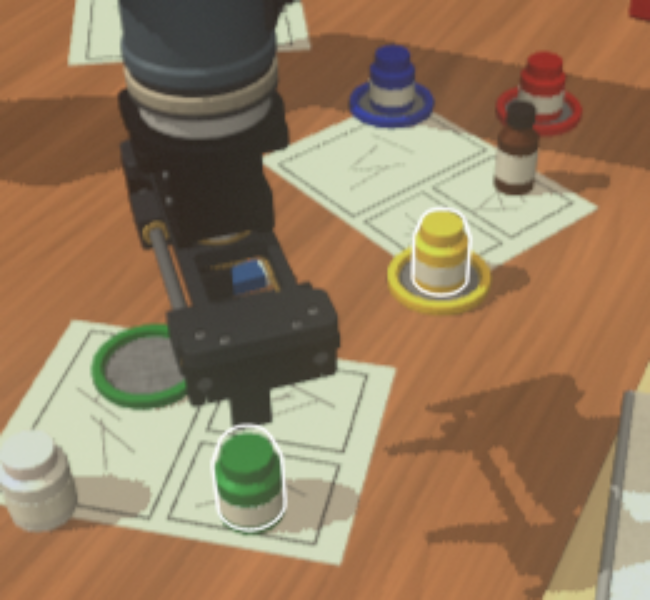

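Yellow is placed well at (440,255). The green outline fits to about 2 mm. Gripping green.

```bash
python3 -m crank '[[0,0.1,2.4,0,0,0,0.2],[0,0,2.5,0,0,0,0.2],[0,0,2.5,0,0,0,0.2],[0,0,2,0,0,0,0.2],[0,0,1.1,0,0,0,0.2]]' >/dev/null
python3 -m crank '[[0,0,0,0,0,0,0.2],[0,0,0,0,0,0,0.3],[0,0,0,0,0,0,0.4],[0,0,0,0,0,0,0.5],[0,0,0,0,0,0,0.6]]' 25 >/dev/null
python3 -m crank '[[0,0,0,0,0,0,0.7],[0,0,0,0,0,0,0.7]]'
python3 -m crank '[[0,0,-1.5,0,0,0,0.7],[0,0,-2.5,0,0,0,0.7],[0,0,-2.5,0,0,0,0.7],[0,0,-3,0,0,0,0.7],[0,0,-2.5,0,0,0,0.7]]'; python3 go.py .440 -.1323 .2 .7854
```

```text
time: 27.62
position: [0.5723, -0.211, 0.0824]
tool_rot: [0.924, 0.383, 0.001, 0.001]
ft_force: [0.6, -1.2, 4.2]
grip_width: 0.0434
grip_force: 25.0
time: 28.25
position: [0.5712, -0.21, 0.203]
tool_rot: [0.924, 0.383, -0.0, -0.001]
ft_force: [0.9, -0.1, -1.3]
grip_width: 0.0436
grip_force: 25.0
t 28.25 pos [ 0.5712 -0.21    0.203 ] w 0.0436 F [ 0.9 -0.1 -1.3]
shift now-axes [ -3.78 -14.77   0.32] after turn [ -3.78 -14.77   0.3 ] turn [-0.001  0.     0.   ]
```

```bash
python3 -m crank '[[-0.45,-1.75,0,0,0,0,0.7],[-0.95,-3.7,0,0,0,0,0.7],[-0.95,-3.7,0,0,0,0,0.7],[-0.95,-3.7,0,0,0,0,0.7],[-0.48,-1.92,0,0,0,0,0.7]]' >/dev/null
python3 -m crank '[[0,0,0,0,0,0,0.7],[0,0,2.2,0,0,0,0.7],[0,0,2.5,0,0,0,0.7],[0,0,2.5,0,0,0,0.7],[0,0,2,0,0,0,0.7]]' >/dev/null
python3 -m crank '[[0,0,0.8,0,0,0,0.7],[0,0,0,0,0,0,0.7]]' >/dev/null
python3 go.py .440 -.1323 .0865 .7854
```

```text
t 29.75 pos [ 0.4411 -0.1333  0.1015] w 0.043 F [ 0.3  0.3 -0.5]
shift now-axes [-0.01 -0.15  1.5 ] after turn [-0.01 -0.15  1.5 ] turn [-0. -0.  0.]
```

```bash
python3 -m crank '[[0,-0.1,0.5,0,0,0,0.7],[0,0,0.4,0,0,0,0.7],[0,0,0.3,0,0,0,0.7],[0,0,0.1,0,0,0,0.7],[0,0,0,0,0,0,0.7]]'; python3 -m crank '[[0,0,0.1,0,0,0,0.7],[0,0,0.1,0,0,0,0.7],[0,0,0,0,0,0,0.7]]'
```

```text
time: 30.38
position: [0.4399, -0.1322, 0.0887]
tool_rot: [0.924, 0.383, -0.0, -0.0]
ft_force: [-0.6, -0.1, -1.0]
grip_width: 0.0432
grip_force: 25.0
time: 30.75
position: [0.4398, -0.1322, 0.0867]
tool_rot: [0.924, 0.383, -0.0, -0.0]
ft_force: [-0.4, 0.6, -0.5]
grip_width: 0.0434
grip_force: 25.0
```

```bash
python3 -m crank '[[0,0,0.1,0,0,0,0.7],[0,0,0,0,0,0,0.7]]'
python3 -m crank '[[0,0,0,0,0,0,0.45],[0,0,0,0,0,0,0.35],[0,0,0,0,0,0,0.2],[0,0,0,0,0,0,0.2],[0,0,-1.5,0,0,0,0.2]]' >/dev/null; python3 -m crank '[[0,0,-2.5,0,0,0,0.2],[0,0,-2.5,0,0,0,0.2],[0,0,-2.5,0,0,0,0.2],[0,0,-3,0,0,0,0.2],[0,0,-3,0,0,0,0.2]]'>/dev/null
python3 -m crank '[[-3,3,-2,0,0,0,0.2],[-3,3,-2,0,0,0,0.2],[-3,3,0,0,0,0,0.2],[-3,3,0,0,0,0,0.2],[-3,3,0,0,0,0,0.2]]'>/dev/null
python3 -m crank '[[-3,3,0,0,0,0,0.2],[-3,3,0,0,0,0,0.2],[0,0,0,0,0,0,0.2]]'
python3 - <<'E'
from h import *
for n in("scene","top"):
    im=cams.camera(n)[:,:,::-1].copy()
    for p in((.572,.3386),(.590,.0566),(.440,-.1323),(.4374,.2866)):
        cv2.polylines(im,[np.int32(hull(n,p,.004)*8)],True,(255,255,255),1,cv2.LINE_AA,3)
    im=im[110:350,140:460] if n=="scene" else im[170:320,140:460]
    cv2.imwrite(f"pics/f{n}.png",cv2.resize(im,None,fx=2.4,fy=2.4))
E
```

```text
time: 31.0
position: [0.4398, -0.1322, 0.0863]
tool_rot: [0.924, 0.383, 0.0, 0.0]
ft_force: [-1.3, 0.6, 4.5]
grip_width: 0.0434
grip_force: 25.0
time: 33.25
position: [0.4395, -0.4322, 0.2766]
tool_rot: [0.924, 0.381, 0.0, 0.001]
ft_force: [-0.0, 1.1, -1.7]
grip_width: 0.0699
grip_force: 0.0
```

View pics/fscene.png

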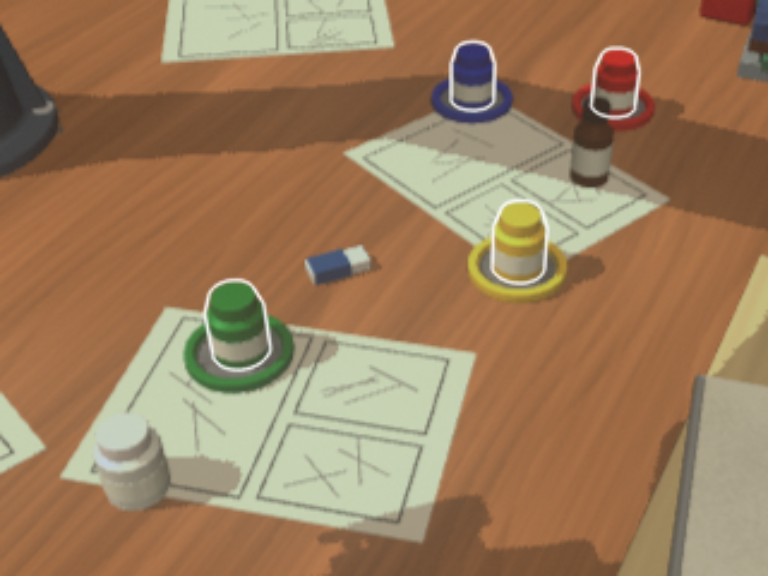

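View pics/ftop.png

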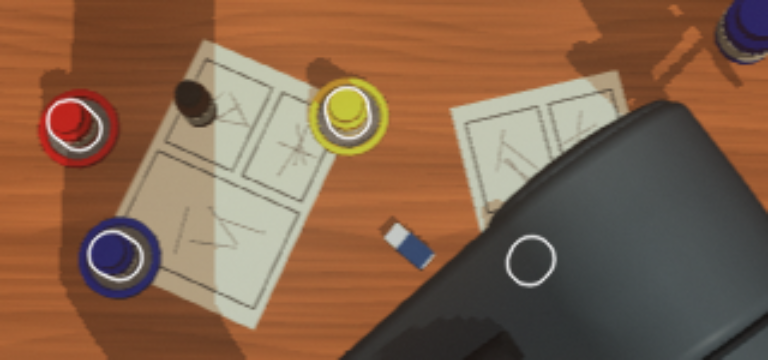

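In both views all four jars stand upright and centred in their own stands. The white jar at (130,460) and the brown bottle at (592,150) haven't moved. Handing in.

```bash
python3 -c "
from rig import ticket
print(ticket.hand_in())"
```

```text
the job is handed in; nothing more can be done
None
```

All four coloured jars stand upright in the stands of their own colour, the white-capped jar and the brown bottle were left where they stood, and the job was handed in at about 33 s; the hand-in returned no verdict.

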